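Seal the pantry canisters before packing

TASK

Seal the canisters for packing: with the fingertips, lightly press the button on the lid of the tall square canister until it is fully down, then that of the round canister, then that of the long one, in this order. The small square canister is empty: leave its button up. Only touch, do not lift, shove or tip a canister or strike it hard, and leave the other things on the table where they are.

Things in the scene. Friction and masses are not known exactly. Their poses are not given: they have to be found in the camera images.
- tall: tall square canister, 90 x 90 mm, 150 mm high to the top of its lid; white glazed, 16 mm pale wooden lid with a round metal push button in the middle. Stands loose on the table, 0.5 to 1 kg. Origin: centre of its underside, z up.
- tall_top (a point): centre of the top face of the tall canister's button (40 mm across, on the canister's vertical axis), 170 mm above the table when up; moves down with the button and the give of its cushioned cap
- tall_button (a joint): travel of the tall canister's button in m: 0 up (top 20 mm proud of the lid), 0.012 fully down, at its stop (top 8 mm proud). It moves at about 3 to 4 N and stays where it is left, with no spring back. Its cap is cushioned: under load the top gives a further 1 mm for each 1.5 N, up to 7 mm, and springs back when released, so about 10 N is plenty; starts at 0 to 1.5 mm.
- round: round canister, 100 mm across, 125 mm high to the top of its lid; white glazed, 16 mm pale wooden lid with a round metal push button in the middle. Stands loose on the table, 0.5 to 1 kg. Origin: centre of its underside, z up.
- round_top (a point): centre of the top face of the round canister's button (40 mm across, on the canister's vertical axis), 145 mm above the table when up; moves down with the button and the give of its cushioned cap
- round_button (a joint): travel of the round canister's button in m: 0 up (top 20 mm proud of the lid), 0.012 fully down, at its stop (top 8 mm proud). It moves at about 3 to 4 N and stays where it is left, with no spring back. Its cap is cushioned: under load the top gives a further 1 mm for each 1.5 N, up to 7 mm, and springs back when released, so about 10 N is plenty; starts at 0 to 1.5 mm.
- long: long low canister, 140 mm (its x) x 80 mm (its y), 100 mm high to the top of its lid; white glazed, 16 mm pale wooden lid with a round metal push button in the middle. Stands loose on the table, 0.5 to 1 kg. Origin: centre of its underside, z up.
- long_top (a point): centre of the top face of the long canister's button (40 mm across, on the canister's vertical axis), 120 mm above the table when up; moves down with the button and the give of its cushioned cap
- long_button (a joint): travel of the long canister's button in m: 0 up (top 20 mm proud of the lid), 0.012 fully down, at its stop (top 8 mm proud). It moves at about 3 to 4 N and stays where it is left, with no spring back. Its cap is cushioned: under load the top gives a further 1 mm for each 1.5 N, up to 7 mm, and springs back when released, so about 10 N is plenty; starts at 0 to 1.5 mm.
- small: small square canister, 70 x 70 mm, the lowest, 80 mm high to the top of its lid; white glazed, 16 mm pale wooden lid with a round metal push button in the middle. Stands loose on the table, about 0.3 kg. Origin: centre of its underside, z up.
- small_top (a point): centre of the top face of the small canister's button (40 mm across, on the canister's vertical axis), 100 mm above the table when up; moves down with the button and the give of its cushioned cap
- small_button (a joint): travel of the small canister's button in m: 0 up (top 20 mm proud of the lid), 0.012 fully down, at its stop (top 8 mm proud). It moves at about 3 to 4 N and stays where it is left, with no spring back. Its cap is cushioned: under load the top gives a further 1 mm for each 1.5 N, up to 7 mm, and springs back when released, so about 10 N is plenty; starts at 0 to 1.5 mm.
- mug: terracotta mug, 76 mm across, 85 mm high, bystander; origin: centre of underside
- tape: cardboard tape core lying flat, 84 mm across, 48 mm high, bystander; origin: centre of underside
- bowl: terracotta bowl, 120 mm across, 50 mm high, bystander; origin: centre of underside
- bottle: upright glass bottle, 60 mm across, 160 mm high, bystander; origin: centre of underside
- remote: black remote control lying flat, 160 (its x) x 45 x 18 mm, bystander; origin: centre of underside
- spoon: wooden spoon lying flat along its x, bystander; origin: underside, near its middle

How it is judged:
On the way, in this order (a step that is already met when the one before it is completed fails the run):
1. the tall canister's button is down (value of joint tall_button above 0.009 m), for 0.2 s.
2. the round canister's button is down (value of joint round_button above 0.009 m), for 0.2 s.
3. the long canister's button is down (value of joint long_button above 0.009 m), for 0.2 s.
At the end, for the whole second after the job is handed in: The buttons of the tall, round and long canisters are down (at least 9 mm of 12), the small one's is up (under 3.5 mm); all canisters stand upright on the table within 25 mm of where they started, at rest, and the mug, tape core, bowl, bottle, remote and spoon are within 30 mm of where they started (value of joint each of tall_button, round_button, long_button above 0.009 m and value of joint small_button below 0.0035 m and height (world z) of each of tall, round, long, small below 0.006 m and angle between each of tall, round, long, small's own z axis and vertical below 0.05 rad and distance of each of tall, round, long, small from where it was at the start of the episode below 0.025 m and linear speed of each of tall, round, long, small below 0.02 m/s and distance of each of mug, tape, bowl, bottle, remote, spoon from where it was at the start of the episode below 0.03 m); the robot touches nothing.
It fails at once if a button is pushed out of order: the round one's before the tall one's is down, or the long one's before the round one's is down ((value of joint round_button above 0.0035 m and value of joint tall_button below 0.009 m) or (value of joint long_button above 0.0035 m and value of joint round_button below 0.009 m)).
It fails at once if the small canister's button is pushed (value of joint small_button above 0.0035 m).
It fails at once if a canister is lifted, tipped, or shoved more than 25 mm (height (world z) of any of tall, round, long, small above 0.01 m or angle between any of tall, round, long, small's own z axis and vertical above 0.15 rad or distance of any of tall, round, long, small from where it was at the start of the episode above 0.025 m).
It fails at once if a canister is pressed or struck with more than 30 N (contact force between any of the fingers, the arm and tall above 30 N or contact force between any of the fingers, the arm and round above 30 N or contact force between any of the fingers, the arm and long above 30 N or contact force between any of the fingers, the arm and small above 30 N).
It fails at once if a bystander is moved more than 30 mm (distance of any of mug, tape, bowl, bottle, remote, spoon from where it was at the start of the episode above 0.03 m).
It also fails if it takes over 48 s, if anything falls off the work surface, if the arm or the gripper's body presses on something with over 40 N, if the wrist force passes 120 N, or if a joint passes its speed limit or range.

ROBOT

A 7-joint arm with a two-finger parallel gripper is mounted at the origin on the work surface. World frame = base frame: x ahead of the robot, y to its left, z up, the work surface at z = 0. Lengths are in m, angles in rad, forces in N, time in s.
With the tool pointing down it reaches from about 0.4 to 0.875 m from the base axis. Payload 6.5 kg.
Tool frame: the origin (TCP) lies on the centre line of the jaws, within the pads' length; the fingertips stand 19 mm ahead of it and the grasp point (between the pads) is the TCP; z points along the fingers, y is the line along which they close (so a half turn about z gives the same grasp; the last joint's range is limited). The gripper opens to 85 mm and grips with 20 to 120 N. Pads are 22 mm wide; open, the fingers measure 114 mm over their backs; the gripper's body (76 mm by 85 mm) begins 54 mm behind the grasp point. The pads swing forward as they close: fully open they stand 13 mm farther back than shut.
Start: joints at [-1.34, 0.536, -0.004, 1.538, 0.003, 1.067, -0.071], TCP at [0.19, 0.622, 0.25] pointing down, gripper open.
Joint ranges: [-2.7, 2.7], [-0.37, 2.16], [-1.27, 1.26], [0.24, 2.4], [-1.31, 4.45], [0.19, 1.91], [-2.76, 2.76]. Speed limits (rad/s): [2.39, 2.39, 3.14, 3.14, 3.14, 3.14, 3.14].

INTERFACE

Orientations are given as a unit quaternion [w, x, y, z].
In Python, from workcell import ctrl gives the robot as it stands. The module is installed in compiled form; this text tells all that it offers.
- The arm moves only by the shell command python3 -m jog 'ROWS' [FORCE]. ROWS is JSON, a list of rows, each an object of numbers: "claw": the opening, from -1 (shut) to 1 (fully open); "x", "y", "z": the shift along the tool's x, y, z as a fraction of full scale; "turn": the turn about the tool's z as a fraction of full scale. In form: [{"claw": .., "x": .., "y": .., "z": .., "turn": ..}, ...]. A call has 1 to 10 rows; each row shifts and turns the commanded pose from where the row before left it, along the tool's axes as they then stand; what a row does not reach is not made up. Full scale, the value 1, is 30 mm for a shift and 1.5 rad for a turn. A row lasts 1/10 s, in which the tool goes at most 50 mm and 8.59 degrees, less where a joint would pass 70% of its speed; a pose out of reach is approached as far as the arm can. A call with a number of a shift or a turn outside -1 to 1 is refused whole. A call with a gripper value outside its range is refused whole. The fingers move at their own pace and stop on an object; FORCE is the grip in N (left out, the last holds). Time passes only in rows, so rows that do not move let the fingers close. It gives the time, the measured TCP pose, the force, the opening and the grip force at its end, in the units of the state.
- ctrl.get_state(): the state, without advancing time (a new reading comes with each control period).
- ctrl.grab_frame(name): name is "scene" or "top" or "wrist"; returns a dict with "color" (420x560x3 uint8, red, green, blue), "K" (3x3 intrinsics, pixels), "distortion" ([k1, k2, p1, p2, k3] as OpenCV has them; the pictures are not rectified), "world_to_cam" (4x4, takes a point from world to camera coordinates); the wrist camera has in their place "hand_eye" (4x4, takes a point from camera to tool coordinates, whose origin is the TCP and whose axes are the flange's). Camera axes: x right, y down, z forward; pixel columns grow to the right and rows downward; lengths in m; the calibration is good to about 2 mm. A picture is of the moment at which its call begins: read the wrist's pose just before it. There is no depth.
- ctrl.hand_in(): hands the job in; it is judged then, once.
The state is a dict: "time": time; "qpos": joint angles; "dq": joint speeds; "tau": joint torques, N m; "ee_pos": TCP position; "tcp_rot": TCP orientation; "force": force on the tool from outside, world axes, zero at the start; "ft_torque": the same for the moment, N m; "width": finger opening in m; "finger_force": force on a finger pad.
Only numpy, scipy, OpenCV 4.12 (cv2) and the standard library are available. Lean on these libraries where they do the work, as an engineer would, in place of code of your own. Each camera call takes 0.05 s, during which the arm holds its last target. There are 200 camera calls.

## Working session

There is one attempt and no reset: what is moved stays moved. The work goes in short steps, Python scripts to look and compute and a shell command to move; the robot and the scene stay as the last step left them, time stands still between calls to the robot, and variables do not carry over. Pictures are saved under pics/ and viewed, at most 10 in all, crops included, and the job is handed in when it is done.

```bash
mkdir -p pics
python3 - <<'E'
from workcell import ctrl
import cv2,numpy as np,json
s=ctrl.get_state();print(s)
for n in("top","scene"):
    f=ctrl.grab_frame(n);cv2.imwrite(f"pics/{n}0.png",f["color"][:,:,::-1])
    np.savez(f"{n}.npz",**{k:np.array(f[k]) for k in("K","distortion","world_to_cam","color")})
    print(n,f["K"],f["distortion"],f["world_to_cam"])
E
```

```text
{'time': 0.0, 'qpos': array([-1.34017618,  0.53720368, -0.00441525,  1.53886523,  0.00260033,
        1.06729888, -0.07120622]), 'dq': array([ 0.00048641,  0.00066312,  0.00160976, -0.00018844, -0.0004606 ,
       -0.00134999, -0.00120911]), 'tau': array([-7.74434156e-04, -5.83403599e+01,  1.04909945e+00, -2.59102356e+01,
        1.24963874e-02,  9.74131166e-03, -2.51320893e-05]), 'ee_pos': array([0.18996637, 0.62099464, 0.24939205]), 'tcp_rot': array([-6.02547210e-05,  1.47843178e-01,  9.89010421e-01, -8.82701092e-04]), 'force': array([-0.43323201, -0.59441497,  0.04227232]), 'ft_torque': array([-0.01913449,  0.00645894, -0.05524983]), 'finger_force': 0.0, 'width': 0.08590858514891606}
top [[397.58130835   0.         272.91766374]
 [  0.         397.58130835 205.70747063]
 [  0.           0.           1.        ]] [-0.00786345  0.          0.          0.          0.        ] [[ 0.16455611 -0.98636523 -0.00221629 -0.11337476]
 [-0.9666477  -0.16081875 -0.19932276  0.52580771]
 [ 0.19624862  0.03494215 -0.97993139  1.13224438]
 [ 0.          0.          0.          1.        ]]
scene [[500.61641199   0.         273.08070529]
 [  0.         500.61641199 212.46017278]
 [  0.           0.           1.        ]] [-0.05175465  0.          0.          0.          0.        ] [[-0.22563421  0.97413828  0.01199186  0.16376023]
 [ 0.64171781  0.15787653 -0.75051532 -0.23542837]
 [-0.73299894 -0.16164654 -0.66074424  1.78254969]
 [ 0.          0.          0.          1.        ]]
```

View pics/top0.png

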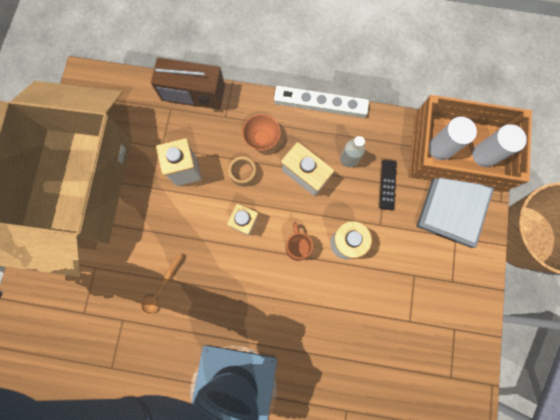

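View pics/scene0.png

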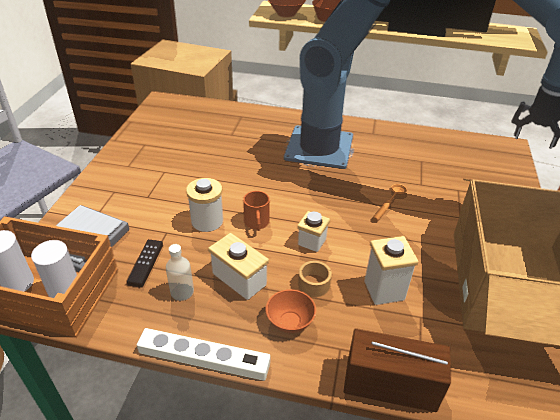

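The top view shows the buttons at about tall (174,155), round (355,239), long (308,165) and small (242,217). In the scene view they are at about (396,246), (204,186), (238,250) and (314,218).

```bash
python3 - <<'E'
import cv2,numpy as np
P={"top":[(174,155),(355,239),(308,165),(242,217)],"scene":[(396,246),(204,186),(238,250),(314,218)]}
rows=[]
for n in P:
    c=np.load(n+".npz")["color"][:,:,::-1];r=[]
    for x,y in P[n]:
        p=cv2.resize(c[y-12:y+13,x-12:x+13],(200,200),interpolation=cv2.INTER_NEAREST)
        for k in range(0,25,4): cv2.line(p,(k*8+4,0),(k*8+4,3),(0,0,255),1);cv2.line(p,(0,k*8+4),(3,k*8+4),(0,0,255),1)
        r.append(p)
    rows.append(np.hstack(r))
cv2.imwrite("pics/m.png",np.vstack(rows))
E
cat > h.py <<'E'
import cv2,numpy as np
def back(n,uv,z):
    d=np.load(n+".npz");T=d["world_to_cam"];R,t=T[:3,:3],T[:3,3]
    q=cv2.undistortPoints(np.array([[uv]],float),d["K"],d["distortion"])[0,0]
    r=R.T@[q[0],q[1],1];o=-R.T@t
    return (o+r*(z-o[2])/r[2])[:2]
E
python3 - <<'E'
from h import *
P={"top":[(174,155),(355,239),(308,165),(242,217)],"scene":[(396,246),(204,186),(238,250),(314,218)]}
for n in P: print(n,[back(n,p,z).round(4) for p,z in zip(P[n],(.17,.145,.12,.1))])
E
```

```text
top [array([0.6097, 0.2626]), array([ 0.4648, -0.2622]), array([ 0.6579, -0.1075]), array([0.4811, 0.0542])]
scene [array([0.6219, 0.2699]), array([ 0.4853, -0.252 ]), array([ 0.6753, -0.1013]), array([0.4928, 0.0578])]
```

View pics/m.png

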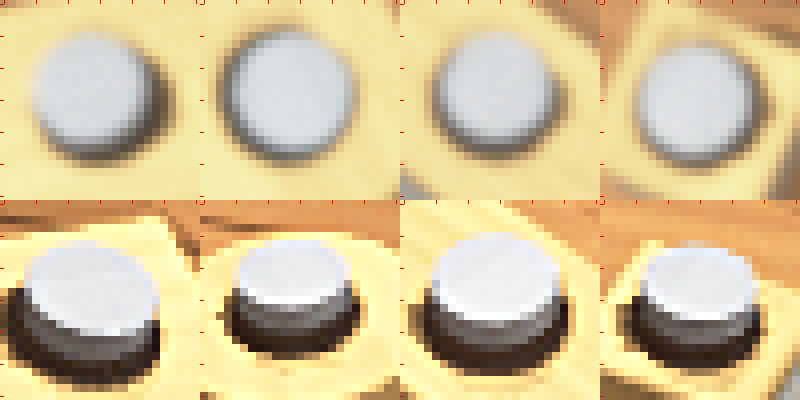

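The crops show the button tops sharply. The refined centres in the top view are (173,153.8), (354.1,238.1), (307.4,164.1) and (241.1,217.2). In the scene view they are (395,244.5), (203.1,182.4), (237.4,247.1) and (313.7,215.8).

Run:
```python
from h import *
P={"top":[(173,153.8),(354.1,238.1),(307.4,164.1),(241.1,217.2)],"scene":[(395,244.5),(203.1,182.4),(237.4,247.1),(313.7,215.8)]}
for n in P: print(n,[back(n,p,z).round(4) for p,z in zip(P[n],(.17,.145,.12,.1))])
# bottle top
print(back("top",(360,141),.16),back("top",(344,120),0.05))
from workcell import ctrl
from scipy.spatial.transform import Rotation as R
s=ctrl.get_state();q=s["tcp_rot"];M=R.from_quat(q[[1,2,3,0]]).as_matrix();print(M.round(3))
d=np.array([.6125,.2645,.25])-s["ee_pos"];print(d, (M.T@d/.03).round(2))
```

```text
top [array([0.6126, 0.2661]), array([ 0.4668, -0.2595]), array([ 0.6602, -0.1054]), array([0.4801, 0.0567])]
scene [array([0.6174, 0.2674]), array([ 0.4707, -0.2597]), array([ 0.6661, -0.1055]), array([0.4842, 0.0555])]
[ 0.73808324 -0.23922732] [ 0.84395796 -0.19950038]
[[-0.956  0.292 -0.   ]
 [ 0.292  0.956 -0.002]
 [-0.    -0.002 -1.   ]]
[ 0.42255946 -0.35657137  0.00048637] [-16.94  -7.25  -0.  ]
```

Run:
```python
from h import *
for z in (.1,.2,.3):
  print(z,"top",[back("top",p,z).round(3) for p in((75,235),(75,268),(122,160),(105,112))],"scene",[back("scene",p,z).round(3) for p in ((475,183),(465,262),(470,340))])
def rep(p,M0,t0): pass
M=np.array([[-.956,.292],[.292,.956]]);p=np.array([.19,.621])
for w in ((.36,.39),(.615,.267),(.469,-.26),(.663,-.105)):
  d=M.T@(np.array(w)-p)/.03;print(w,d.round(2));p=np.array(w)
```

```text
0.1 top [array([0.353, 0.511]), array([0.263, 0.487]), array([0.59 , 0.432]), array([0.729, 0.519])] scene [array([0.225, 0.497]), array([0.564, 0.45 ]), array([0.799, 0.448])]
0.2 top [array([0.348, 0.459]), array([0.267, 0.437]), array([0.565, 0.387]), array([0.691, 0.467])] scene [array([0.367, 0.46 ]), array([0.668, 0.418]), array([0.876, 0.417])]
0.3 top [array([0.344, 0.407]), array([0.271, 0.387]), array([0.539, 0.343]), array([0.653, 0.414])] scene [array([0.508, 0.424]), array([0.771, 0.386]), array([0.954, 0.385])]
(0.36, 0.39) [-7.67 -5.71]
(0.615, 0.267) [-9.32 -1.44]
(0.469, -0.26) [ -0.48 -18.21]
(0.663, -0.105) [-4.67  6.83]
```

```bash
python3 -m jog '[{"claw":-1,"x":0,"y":0,"z":-1,"turn":0},{"claw":-1,"x":0,"y":0,"z":-1,"turn":0},{"claw":-1,"x":0,"y":0,"z":-1,"turn":0},{"claw":-1,"x":-1,"y":-0.75,"z":0,"turn":0},{"claw":-1,"x":-1,"y":-0.75,"z":0,"turn":0},{"claw":-1,"x":-1,"y":-0.75,"z":0,"turn":0},{"claw":-1,"x":-1,"y":-0.75,"z":0,"turn":0},{"claw":-1,"x":-1,"y":-0.75,"z":0,"turn":0},{"claw":-1,"x":-1,"y":-0.75,"z":0,"turn":0},{"claw":-1,"x":-1,"y":-0.75,"z":0,"turn":0}]' 20
cat > go.py <<'E'
import sys,numpy as np
from workcell import ctrl
from scipy.spatial.transform import Rotation as R
s=ctrl.get_state();M=R.from_quat(s["tcp_rot"][[1,2,3,0]]).as_matrix()
d=np.array([float(a) for a in sys.argv[1:4]])-s["ee_pos"]
print(s["time"],s["ee_pos"].round(4),s["force"].round(2),s["width"].round(4),"tilt",M[:,2].round(3),"rows",(M.T@d/.03).round(2))
E
python3 go.py .615 .267 .34
```

```text
time: 1.1
ee_pos: [0.3454, 0.4079, 0.34]
tcp_rot: [-0.0, 0.148, 0.989, -0.0]
force: [0.3, -0.4, 0.3]
width: 0.0002
finger_force: 0.0Traceback (most recent call last):
  File "go.py", line 6, in <module>
    print(s["time"],s["ee_pos"].round(4),s["force"].round(2),s["width"].round(4),"tilt",M[:,2].round(3),"rows",(M.T@d/.03).round(2))
                                                             ^^^^^^^^^^^^^^^^
AttributeError: 'float' object has no attribute 'round'
```

```bash
sed -i 's/s\["width"\].round(4)/round(s["width"],4)/' go.py; python3 -m jog '[{"claw":-1,"x":-1,"y":-0.19,"z":0,"turn":0},{"claw":-1,"x":-1,"y":-0.19,"z":0,"turn":0},{"claw":-1,"x":-1,"y":-0.19,"z":0,"turn":0},{"claw":-1,"x":-1,"y":-0.19,"z":0,"turn":0},{"claw":-1,"x":-1,"y":-0.19,"z":0,"turn":0},{"claw":-1,"x":-1,"y":-0.19,"z":0,"turn":0},{"claw":-1,"x":-1,"y":-0.19,"z":0,"turn":0},{"claw":-1,"x":-1,"y":-0.19,"z":0,"turn":0},{"claw":-1,"x":-1,"y":-0.19,"z":0,"turn":0},{"claw":-1,"x":-0.96,"y":-0.16,"z":0,"turn":0}]'
python3 go.py .615 .267 .21
```

```text
time: 2.1
ee_pos: [0.6151, 0.2676, 0.3398]
tcp_rot: [-0.0, 0.148, 0.989, -0.0]
force: [0.0, -0.5, 0.0]
width: -0.0003
finger_force: 0.0
2.1 [0.6151 0.2676 0.3398] [ 0.04 -0.53  0.01] -0.0003 tilt [-0.001 -0.001 -1.   ] rows [-0.01 -0.02  4.33]
```

```bash
python3 -m jog '[{"claw":-1,"x":0,"y":0,"z":1,"turn":0},{"claw":-1,"x":0,"y":0,"z":1,"turn":0},{"claw":-1,"x":0,"y":0,"z":1,"turn":0},{"claw":-1,"x":0,"y":0,"z":1,"turn":0},{"claw":-1,"x":0,"y":0,"z":0.33,"turn":0},{"claw":-1,"x":0,"y":0,"z":0,"turn":0}]'
python3 - <<'E'
from workcell import ctrl
import cv2
f=ctrl.grab_frame("scene")["color"][190:320,330:490,::-1]
cv2.imwrite("pics/s1.png",cv2.resize(f,None,fx=4,fy=4))
E
```

```text
time: 2.7
ee_pos: [0.6132, 0.2681, 0.2088]
tcp_rot: [-0.001, 0.148, 0.989, -0.001]
force: [-0.1, 0.2, 0.1]
width: -0.0001
finger_force: 0.0
```

View pics/s1.png

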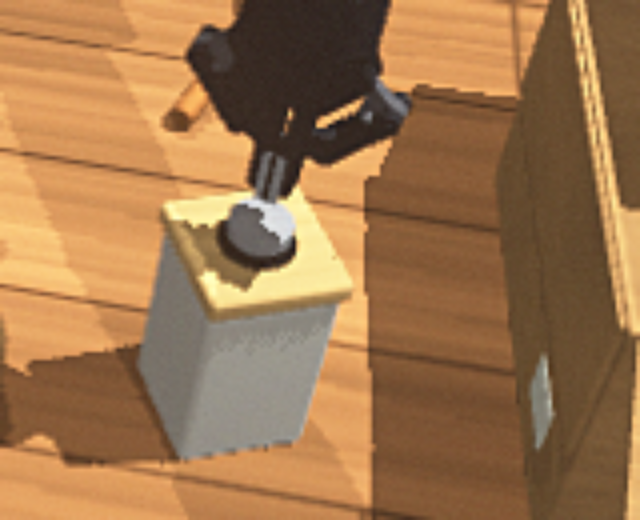

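The fingertips are just above the middle of the tall button; its top centre is at (262,218) in the crop and the tips are at (272,195). I'll press slowly and watch the force.

```bash
python3 -m jog '[{"claw":-1,"x":0,"y":0,"z":0.3,"turn":0},{"claw":-1,"x":0,"y":0,"z":0.3,"turn":0},{"claw":-1,"x":0,"y":0,"z":0.1,"turn":0},{"claw":-1,"x":0,"y":0,"z":0.1,"turn":0},{"claw":-1,"x":0,"y":0,"z":0.07,"turn":0},{"claw":-1,"x":0,"y":0,"z":0,"turn":0}]'
```

```text
time: 3.35
ee_pos: [0.6141, 0.2685, 0.1844]
tcp_rot: [-0.0, 0.148, 0.989, -0.0]
force: [-1.1, -0.1, 2.2]
width: 0.0005
finger_force: 1.2
```

```bash
python3 -m jog '[{"claw":-1,"x":0,"y":0,"z":0.08,"turn":0},{"claw":-1,"x":0,"y":0,"z":0.08,"turn":0},{"claw":-1,"x":0,"y":0,"z":0.08,"turn":0},{"claw":-1,"x":0,"y":0,"z":0.08,"turn":0},{"claw":-1,"x":0,"y":0,"z":0,"turn":0}]'
```

```text
time: 3.85
ee_pos: [0.6144, 0.2686, 0.1746]
tcp_rot: [0.0, 0.148, 0.989, 0.0]
force: [-1.0, 0.2, 5.3]
width: -0.0003
finger_force: 2.0
```

```bash
python3 -m jog '[{"claw":-1,"x":0,"y":0,"z":0.05,"turn":0},{"claw":-1,"x":0,"y":0,"z":0.05,"turn":0},{"claw":-1,"x":0,"y":0,"z":0,"turn":0},{"claw":-1,"x":0,"y":0,"z":0,"turn":0}]'
```

```text
time: 4.25
ee_pos: [0.6144, 0.2687, 0.1724]
tcp_rot: [0.0, 0.148, 0.989, 0.0]
force: [-2.1, 0.1, 7.1]
width: -0.0001
finger_force: 3.7
```

```bash
python3 -m jog '[{"claw":-1,"x":0,"y":0,"z":0.05,"turn":0},{"claw":-1,"x":0,"y":0,"z":0,"turn":0},{"claw":-1,"x":0,"y":0,"z":0,"turn":0}]'
python3 -m jog '[{"claw":-1,"x":0,"y":0,"z":-0.2,"turn":0},{"claw":-1,"x":0,"y":0,"z":-0.4,"turn":0},{"claw":-1,"x":0,"y":0,"z":-1,"turn":0},{"claw":-1,"x":0,"y":0,"z":-1,"turn":0},{"claw":-1,"x":0,"y":0,"z":0,"turn":0}]'
python3 - <<'E'
from workcell import ctrl
import cv2,numpy as np
f=ctrl.grab_frame("scene")["color"]
o=np.load("scene.npz")["color"]
c=lambda a:cv2.resize(a[225:285,360:420,::-1],None,fx=6,fy=6)
cv2.imwrite("pics/s2.png",np.hstack([c(o),c(f)]))
E
python3 go.py .469 -.26 .25
```

```text
time: 4.55
ee_pos: [0.6145, 0.2686, 0.1712]
tcp_rot: [0.0, 0.148, 0.989, 0.0]
force: [-2.9, -0.5, 9.4]
width: -0.0001
finger_force: 4.6
time: 5.05
ee_pos: [0.6167, 0.2693, 0.2532]
tcp_rot: [0.003, 0.148, 0.989, 0.002]
force: [0.6, -0.2, 0.0]
width: -0.0002
finger_force: 0.0
5.1 [0.6155 0.2689 0.2508] [-0.11  0.58 -0.43] -0.0002 tilt [ 0.004  0.002 -1.   ] rows [ -0.49 -18.29  -0.03]
```

View pics/s2.png

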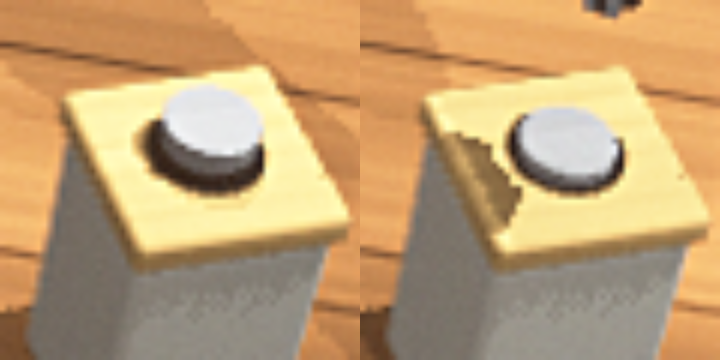

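The right panel shows the tall button down on its lid, with the canister unmoved. Next is the round one.

```bash
python3 -m jog '[{"claw":-1,"x":0,"y":-1,"z":0,"turn":0},{"claw":-1,"x":0,"y":-1,"z":0,"turn":0},{"claw":-1,"x":0,"y":-1,"z":0,"turn":0},{"claw":-1,"x":0,"y":-1,"z":0,"turn":0},{"claw":-1,"x":0,"y":-1,"z":0,"turn":0},{"claw":-1,"x":0,"y":-1,"z":0,"turn":0},{"claw":-1,"x":0,"y":-1,"z":0,"turn":0},{"claw":-1,"x":0,"y":-1,"z":0,"turn":0},{"claw":-1,"x":0,"y":-1,"z":0,"turn":0},{"claw":-1,"x":-0.2,"y":-1,"z":0,"turn":0}]'
python3 -m jog '[{"claw":-1,"x":-0.2,"y":-1,"z":0,"turn":0},{"claw":-1,"x":-0.05,"y":-1,"z":0,"turn":0},{"claw":-1,"x":0,"y":-1,"z":0,"turn":0},{"claw":-1,"x":0,"y":-1,"z":0,"turn":0},{"claw":-1,"x":0,"y":-1,"z":0,"turn":0},{"claw":-1,"x":0,"y":-1,"z":0,"turn":0},{"claw":-1,"x":0,"y":-1,"z":0,"turn":0},{"claw":-1,"x":0,"y":-1,"z":0,"turn":0},{"claw":-1,"x":0,"y":-0.25,"z":0,"turn":0},{"claw":-1,"x":0,"y":0,"z":0,"turn":0}]'
python3 go.py .469 -.26 .185
```

```text
time: 6.1
ee_pos: [0.5305, -0.021, 0.2472]
tcp_rot: [-0.001, 0.148, 0.989, -0.0]
force: [0.5, -0.9, 0.4]
width: -0.0003
finger_force: 0.0
time: 7.1
ee_pos: [0.466, -0.2599, 0.2475]
tcp_rot: [-0.001, 0.149, 0.989, -0.0]
force: [0.3, 0.6, 0.0]
width: -0.0001
finger_force: 0.0
7.1 [ 0.466  -0.2599  0.2475] [0.31 0.64 0.  ] -0.0001 tilt [-0.001  0.    -1.   ] rows [-0.1   0.03  2.08]
```

```bash
python3 -m jog '[{"claw":-1,"x":-0.1,"y":0,"z":1,"turn":0},{"claw":-1,"x":0,"y":0,"z":0.9,"turn":0},{"claw":-1,"x":0,"y":0,"z":0.4,"turn":0},{"claw":-1,"x":0,"y":0,"z":0.2,"turn":0},{"claw":-1,"x":0,"y":0,"z":0.15,"turn":0},{"claw":-1,"x":0,"y":0,"z":0.1,"turn":0},{"claw":-1,"x":0,"y":0,"z":0.1,"turn":0},{"claw":-1,"x":0,"y":0,"z":0,"turn":0}]'
```

```text
time: 7.9
ee_pos: [0.4703, -0.26, 0.163]
tcp_rot: [0.0, 0.148, 0.989, -0.0]
force: [0.5, 0.7, 0.8]
width: 0.0001
finger_force: 0.3
```

Contact is just starting, as expected.

```bash
python3 -m jog '[{"claw":-1,"x":0,"y":0,"z":0.08,"turn":0},{"claw":-1,"x":0,"y":0,"z":0.08,"turn":0},{"claw":-1,"x":0,"y":0,"z":0.08,"turn":0},{"claw":-1,"x":0,"y":0,"z":0.08,"turn":0},{"claw":-1,"x":0,"y":0,"z":0.08,"turn":0},{"claw":-1,"x":0,"y":0,"z":0.06,"turn":0},{"claw":-1,"x":0,"y":0,"z":0,"turn":0},{"claw":-1,"x":0,"y":0,"z":0,"turn":0}]'
```

```text
time: 8.7
ee_pos: [0.4703, -0.26, 0.1492]
tcp_rot: [0.0, 0.148, 0.989, -0.0]
force: [1.8, 0.2, 5.4]
width: -0.0001
finger_force: 2.3
```

```bash
python3 -m jog '[{"claw":-1,"x":0,"y":0,"z":0.05,"turn":0},{"claw":-1,"x":0,"y":0,"z":0.06,"turn":0},{"claw":-1,"x":0,"y":0,"z":0,"turn":0},{"claw":-1,"x":0,"y":0,"z":0,"turn":0}]'
```

```text
time: 9.1
ee_pos: [0.4703, -0.2601, 0.1462]
tcp_rot: [0.001, 0.148, 0.989, -0.0]
force: [0.9, 1.4, 9.2]
width: -0.0001
finger_force: 4.5
```

```bash
python3 -m jog '[{"claw":-1,"x":0,"y":0,"z":-0.2,"turn":0},{"claw":-1,"x":0,"y":0,"z":-0.4,"turn":0},{"claw":-1,"x":0,"y":0,"z":-1,"turn":0},{"claw":-1,"x":0,"y":0,"z":-1,"turn":0},{"claw":-1,"x":0,"y":0,"z":0,"turn":0}]'
python3 -m jog '[{"claw":-1,"x":-0.66,"y":0.97,"z":0,"turn":0},{"claw":-1,"x":-0.66,"y":0.97,"z":0,"turn":0},{"claw":-1,"x":-0.66,"y":0.97,"z":0,"turn":0},{"claw":-1,"x":-0.66,"y":0.97,"z":0,"turn":0},{"claw":-1,"x":-0.66,"y":0.97,"z":0,"turn":0},{"claw":-1,"x":-0.66,"y":0.97,"z":0,"turn":0},{"claw":-1,"x":-0.66,"y":0.97,"z":0,"turn":0},{"claw":-1,"x":0,"y":0,"z":0,"turn":0}]'
python3 go.py .663 -.105 .140
python3 - <<'E'
from workcell import ctrl
import cv2,numpy as np
f=ctrl.grab_frame("scene")["color"]
cv2.imwrite("pics/s3.png",cv2.resize(f[150:300,150:290,::-1],None,fx=4,fy=4))
E
```

```text
time: 9.6
ee_pos: [0.4711, -0.261, 0.2272]
tcp_rot: [0.003, 0.148, 0.989, -0.001]
force: [0.3, -0.1, 0.2]
width: -0.0001
finger_force: 0.0
time: 10.4
ee_pos: [0.6642, -0.0996, 0.2221]
tcp_rot: [-0.001, 0.144, 0.99, 0.001]
force: [-0.2, 0.6, -0.4]
width: 0.0004
finger_force: 0.0
10.4 [ 0.6642 -0.0996  0.2221] [-0.21  0.63 -0.39] 0.0004 tilt [-0.001  0.003 -1.   ] rows [-0.02 -0.19  2.74]
```

View pics/s3.png

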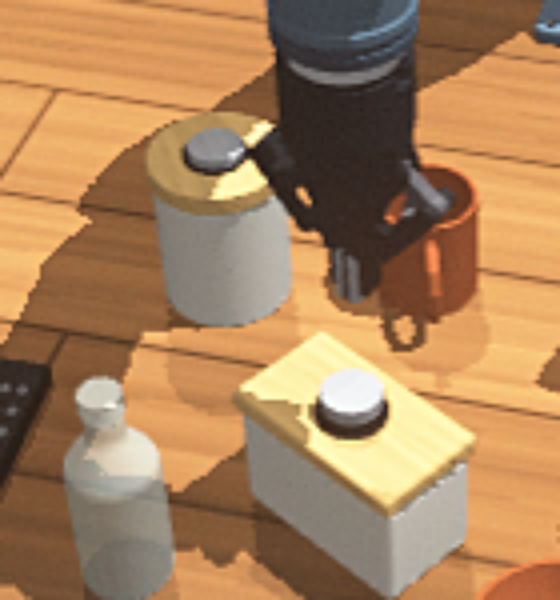

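The round button at (215,150) is down, and the fingertips are high above the long canister's button at (350,395).

```bash
python3 -m jog '[{"claw":-1,"x":0,"y":0,"z":1,"turn":0},{"claw":-1,"x":0,"y":0,"z":0.9,"turn":0},{"claw":-1,"x":0,"y":0,"z":0.5,"turn":0},{"claw":-1,"x":0,"y":0,"z":0.18,"turn":0},{"claw":-1,"x":0,"y":0,"z":0,"turn":0}]'
python3 go.py .663 -.105 .1385
```

```text
time: 10.95
ee_pos: [0.6614, -0.1062, 0.1459]
tcp_rot: [-0.001, 0.148, 0.989, -0.0]
force: [0.6, -0.2, -0.1]
width: 0.0
finger_force: 0.0
10.95 [ 0.6614 -0.1062  0.1459] [ 0.65 -0.15 -0.06] 0.0 tilt [-0.001 -0.    -1.   ] rows [-0.04  0.05  0.25]
```

```bash
python3 -m jog '[{"claw":-1,"x":0,"y":0,"z":0.12,"turn":0},{"claw":-1,"x":0,"y":0,"z":0.1,"turn":0},{"claw":-1,"x":0,"y":0,"z":0.08,"turn":0},{"claw":-1,"x":0,"y":0,"z":0.08,"turn":0},{"claw":-1,"x":0,"y":0,"z":0.08,"turn":0},{"claw":-1,"x":0,"y":0,"z":0.08,"turn":0},{"claw":-1,"x":0,"y":0,"z":0.08,"turn":0},{"claw":-1,"x":0,"y":0,"z":0.08,"turn":0},{"claw":-1,"x":0,"y":0,"z":0,"turn":0}]'
```

```text
time: 11.85
ee_pos: [0.6624, -0.1057, 0.1251]
tcp_rot: [0.0, 0.148, 0.989, -0.0]
force: [1.8, -0.9, 3.2]
width: -0.0
finger_force: 1.7
```

```bash
python3 -m jog '[{"claw":-1,"x":0,"y":0,"z":0.06,"turn":0},{"claw":-1,"x":0,"y":0,"z":0.06,"turn":0},{"claw":-1,"x":0,"y":0,"z":0,"turn":0},{"claw":-1,"x":0,"y":0,"z":0,"turn":0}]'
```

```text
time: 12.25
ee_pos: [0.6624, -0.1057, 0.1223]
tcp_rot: [0.0, 0.148, 0.989, 0.0]
force: [0.6, -0.4, 8.0]
width: 0.0001
finger_force: 3.8
```

```bash
python3 -m jog '[{"claw":-1,"x":0,"y":0,"z":0.04,"turn":0},{"claw":-1,"x":0,"y":0,"z":0,"turn":0},{"claw":-1,"x":0,"y":0,"z":0,"turn":0}]'
python3 -m jog '[{"claw":-1,"x":0,"y":0,"z":-0.2,"turn":0},{"claw":-1,"x":0,"y":0,"z":-0.4,"turn":0},{"claw":-1,"x":0,"y":0,"z":-1,"turn":0},{"claw":-1,"x":0,"y":0,"z":-1,"turn":0},{"claw":-1,"x":0,"y":0,"z":-1,"turn":0},{"claw":-1,"x":0,"y":0,"z":-1,"turn":0},{"claw":-1,"x":0,"y":0,"z":0,"turn":0},{"claw":-1,"x":0,"y":0,"z":0,"turn":0}]'
python3 - <<'E'
from workcell import ctrl
import cv2
cv2.imwrite("pics/s4.png",ctrl.grab_frame("scene")["color"][:,:,::-1])
E
```

```text
time: 12.55
ee_pos: [0.6624, -0.1057, 0.1213]
tcp_rot: [0.0, 0.148, 0.989, 0.0]
force: [-1.1, -0.8, 8.2]
width: -0.0002
finger_force: 4.5
time: 13.35
ee_pos: [0.6617, -0.1055, 0.2588]
tcp_rot: [-0.0, 0.148, 0.989, 0.0]
force: [-0.3, 0.6, -1.0]
width: -0.0003
finger_force: 0.0
```

View pics/s4.png

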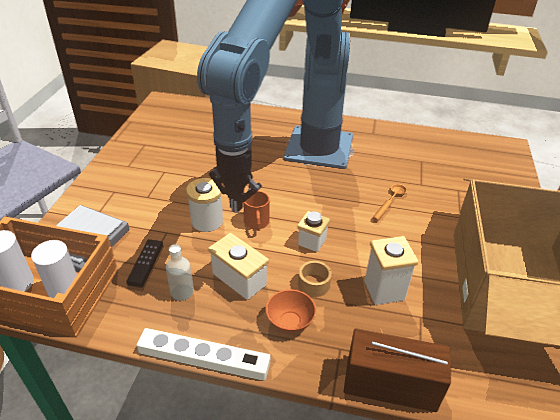

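The picture shows the buttons at (396,250), (204,188) and (238,252) down and the small one at (314,218) still up. Everything else is in place and the arm is clear.

```bash
python3 -c "
from workcell import ctrl
print(ctrl.hand_in())"
```

```text
the job is handed in; nothing more can be done
None
```

I pressed the tall, round and long buttons fully down in that order at under 10 N each, left the small one up, saw nothing out of place in the last picture, and handed the job in at about 13.4 s; no verdict was returned.

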